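# Hang a handled sample tub on the display hook with a carrying fork

### The arm

A 6-joint arm with a two-finger parallel gripper is mounted at the origin on the work surface. World frame = base frame: x ahead of the robot, y to its left, z up, the work surface at z = 0. Lengths are in m, angles in rad, forces in N, time in s.
With the tool pointing down it reaches from about 0.3 to 0.775 m from the base axis. Payload 14.6 kg.
Tool frame: the origin (TCP) lies midway between the tips of the shut fingers; the grasp point (between the pads) lies 19 mm behind it; z points along the fingers, y is the direction in which the jaws open and shut (so a half turn about z gives the same grasp; the last joint's range is limited). The gripper opens to 94 mm and grips with 3 to 60 N. Pads are 16 mm wide; open, the fingers measure 119 mm over their backs; the gripper's body (75 mm by 177 mm) begins 78 mm behind the grasp point.
Start: joints at [-1.183, 0.3, 1.521, -0, 1.321, -0.067], TCP at [0.242, -0.494, 0.205] pointing down, gripper open.
Joint ranges: [-3.03, 3.03], [-0.79, 2.21], [0.23, 2.52], [-1.04, 4.18], [0, 3.07], [-2.55, 2.55]. Speed limits (rad/s): [2.22, 2.22, 2.57, 3.14, 3.14, 3.14].

### API

Orientations are given as [roll, pitch, yaw] about the fixed x, y, z axes, in that order (R = Rz(yaw) Ry(pitch) Rx(roll)).
In Python, from station import readout, imaging, job gives the robot as it stands.
- The arm moves only by the tool arm_command, never from a script. Its argument "increments" is a list of rows, each an object with "gripper": the opening, from 0 (shut) to 1 (fully open); "slide": the shift along the world's x, y, z in m, a list of three; "yaw": the turn about the world's z in rad. A call has 1 to 8 rows; each row is the pose to reach, as a shift and turn from the pose commanded when the call began; what a row does not reach only later rows make up. A row lasts 1/8 s, in which the tool goes at most 62.5 mm and 10.7 degrees, less where a joint would pass 70% of its speed; a pose out of reach is approached as far as the arm can. A call with a gripper value outside its range is refused whole. The fingers move at their own pace and stop on an object; "grip_force" is the grip in N (left out, the last holds). Time passes only in rows, so rows that repeat a pose let the fingers close. It gives the time, the measured TCP pose, the force and the opening at its end, in the units of the state.
- readout.get_obs(): the state, without advancing time (a new reading comes with each control period).
- imaging.camera(name): name is "scene" or "top"; returns a dict with "color" (400x640x3 uint8, red, green, blue), "mtx" (3x3 intrinsics, pixels), "rvec" (rotation vector, rad) and "tvec" (3), from world to camera coordinates, as OpenCV has them. Camera axes: x right, y down, z forward; pixel columns grow to the right and rows downward; lengths in m; the calibration is good to about 2 mm. A picture is of the moment at which its call begins. There is no depth.
- job.hand_in(): hands the job in, once; it reports no verdict.
The state is a dict: "time_s": time; "qpos": joint angles; "joint_vel": joint speeds; "tau": joint torques, N m; "ee_pos": TCP position; "eef_rot": TCP orientation; "force": force on the tool from outside, world axes, zero at the start; "moment": the same for the moment, N m; "grip_width": finger opening in m.
Only numpy, scipy, OpenCV 4.12 (cv2) and the standard library are available. Lean on these libraries where they do the work, as an engineer would, in place of code of your own. Each camera call takes 0.05 s, during which the arm holds its last target. There are 200 camera calls.

### The job

At the stall, use the two-pronged carrying fork to pick up the lidded tub by its hoop handle and hang it by that handle on the hook of the display stand, so that it hangs freely and still; do not touch the tub with the gripper or arm, and do not force it with the fork. Then stand the fork upright on the table and let go of it. Leave the bottle, the stack of tubs and the tray of sample cups where they are.

Things in the scene. Friction and masses are not known exactly. Their poses are not given: they have to be found in the camera images.
- tub: White lidded tub, 100 mm wide at the lid (86 mm at the foot), 70 mm high, 0.2 to 0.4 kg, with a stiff hoop handle that always stands upright. Origin: centre of its underside; z up, y along the handle's bar. The hoop's legs rise at y = +-54 mm; below its bar there is 46 mm of free height over the lid.
- tub_bar (a point): Middle of the straight top bar of the tub's handle, 120 mm above the tub's underside, on the bar's axis. Bar: 8 mm round steel, 80 mm long along the tub's y, sloping down at both ends to the legs.
- fork: Carrying fork, 0.2 kg, 118 mm high, standing by itself on the table. Origin: underside, below its grip; z up, x the way the prongs point. Two upright 8 mm steel rods at y = +-27 mm carry a wooden grip on top. The space between them is open (46 mm wide, up to the grip's underside at 92 mm), so the stand's hook can pass between the rods and prongs.
- fork_grip (a point): Middle of the fork's wooden grip, 105 mm above the fork's underside. Grip: 22 mm along the fork's x (the fingers close so), 96 mm along y, 26 mm high.
- fork_prongs (a point): Midway between the prongs, 20 mm ahead of the fork's origin, 12 mm above its underside: where the axis of a carried 8 mm bar lies. Each upright rod ends in an 8 mm round runner, axis 4 mm up, from x = -45 mm (heel, with a cross rod) to x = +36 mm (prong), then bent up to a tip at x = 42 mm, top 20 mm up. A carried bar may lie at x = 8 to 32 mm.
- stand: Fixed display stand: dark foot plate 160 x 110 x 10 mm (x from -105 to +55 mm), 18 mm upright post, 234 mm high. Origin: underside, on the post's axis; z up. A 10 mm round steel hook in a black collar (32 mm wide, 28 mm high) on the post points along the stand's -x, at y = 0. The collar is clamped at any height: see post_top.
- post_top (a point): Top of the stand's post, on its axis, 234 mm above the table. The hook below it is level from the collar to x = -95 mm, then bent up to a tip at x = -104 mm, top 21 mm above the level part's axis. That axis is 150 to 200 mm above the table; its height is not reported: see or feel it. A hanging 8 mm bar has its axis 9 mm above it.
- bottle: Bystander: clear water bottle, 62 mm wide, 190 mm high, standing. Origin: centre of its underside.
- stack: Bystander: two lidded white tubs without handles stacked in one, 110 mm wide, 150 mm high. Origin: centre of its underside.
- samples: Bystander: white tray 110 x 110 mm with four small brown sample cups, 42 mm high. Origin: centre of its underside.
Things that resemble listed ones, but are neither listed nor needed, are in the scene too. There is more than one size of the stand; the one meant has the size given above.

How it is judged:
By the outcome, as a careful person would: the job done as asked, in the order asked, and still so for the second after the job is handed in, with the robot touching nothing.
It also fails if it takes over 72 s, if anything falls off the work surface, if the arm or the gripper's body presses on something with over 40 N, if the wrist force passes 120 N, or if a joint passes its speed limit or range.

## Working session

There is one attempt and no reset: what is moved stays moved. The work goes in short steps, Python scripts to look and compute and a tool call to move; the robot and the scene stay as the last step left them, time stands still between calls to the robot, and variables do not carry over. Pictures are saved under pics/ and viewed, about 8 in all and at most 12, crops included, and the job is handed in when it is done.

Besides the shell and the picture viewer there is one more tool, called after "Emit:" by a JSON object that holds its "method" and its "body". arm_command: Moves the arm, as the interface text tells. Its arguments: {"type":"object","properties":{"increments":{"type":"array","items":{"type":"object","properties":{"gripper":{"type":"number"},"slide":{"type":"array","items":{"type":"number"}},"yaw":{"type":"number"}}}},"grip_force":{"type":"number"}},"required":["increments"]}

```bash
mkdir -p pics; cat > h.py <<'E'
import numpy as np, cv2
from station import readout, imaging, job
def cam(n):
    c=imaging.camera(n); c['R']=cv2.Rodrigues(np.array(c['rvec'],float))[0]; c['t']=np.array(c['tvec'],float).ravel(); c['K']=np.array(c['mtx'],float); return c
def ray(c,u,v):
    d=c['R'].T@np.linalg.inv(c['K'])@np.array([u,v,1.]); return -c['R'].T@c['t'], d
def plane(c,u,v,z):
    o,d=ray(c,u,v); return o+d*(z-o[2])/d[2]
def proj(c,p):
    q=c['K']@(c['R']@np.array(p,float)+c['t']); return q[:2]/q[2]
def tri(c1,p1,c2,p2):
    o1,d1=ray(c1,*p1);o2,d2=ray(c2,*p2)
    s=np.linalg.lstsq(np.c_[d1,-d2],o2-o1,rcond=None)[0]
    a=o1+d1*s[0];b=o2+d2*s[1]; return (a+b)/2, np.linalg.norm(a-b)
def save(c,n,box=None,k=1):
    im=c['color']
    if box: im=im[box[1]:box[3],box[0]:box[2]]
    im=cv2.resize(im,None,fx=k,fy=k,interpolation=cv2.INTER_CUBIC)
    cv2.imwrite('pics/'+n,cv2.cvtColor(im,cv2.COLOR_RGB2BGR))
E
python3 - <<'E'
from h import *
for n in('scene','top'):
    c=cam(n); save(c,n+'0.png'); print(n,c['K'].tolist(),ray(c,320,200))
E
```

```text
scene [[394.0950914589494, 0.0, 317.7588890478729], [0.0, 394.0950914589494, 196.0276630322713], [0.0, 0.0, 1.0]] (array([ 1.08811802, -0.52786145,  0.86235323]), array([-0.44727173,  0.51459231, -0.73162606]))
top [[385.07148888862065, 0.0, 323.53766930750044], [0.0, 385.07148888862065, 204.73984713693926], [0.0, 0.0, 1.0]] (array([ 0.49901493, -0.00515144,  1.04200436]), array([ 0.16954062, -0.00404665, -0.98563457]))
```

View pics/scene0.png

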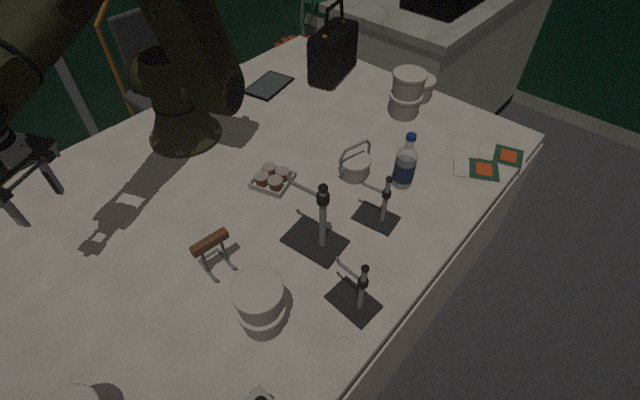

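View pics/top0.png

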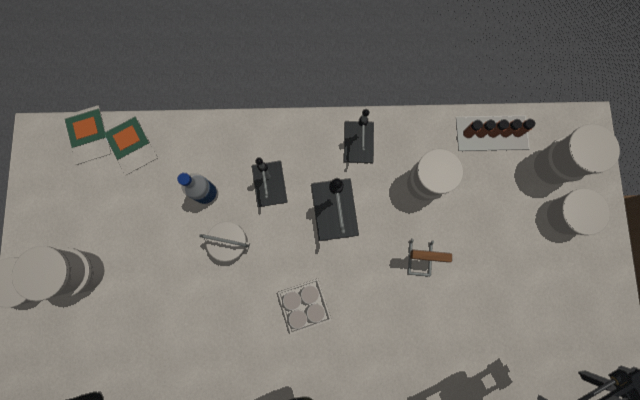

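The scene view shows the fork at (210,245), the tub with its handle at (355,160), and three stands at (320,220), (380,210) and (358,295). In the top view the fork is at (430,256) and the tub at (225,242). The stands are at (335,210), which is the largest, (268,185) and (360,142).

Candidates: for the stand, those three plates, and I choose by size. For the tub, only (225,242) has a hoop. For the fork, only (430,256). Next I measure the plates and check crops.

```bash
python3 - <<'E'
from h import *
T=cam('top');S=cam('scene')
g=cv2.cvtColor(T['color'],cv2.COLOR_RGB2GRAY)
print('gray samples',g[150,350],g[225,325],g[300,400],g[190,260])
roi=np.zeros_like(g);roi[115:245,240:380]=255
m=((g<75)&(roi>0)).astype(np.uint8)
for c in cv2.findContours(m,0,2)[0]:
    if cv2.contourArea(c)>300:
        b=cv2.boxPoints(cv2.minAreaRect(c)); w=np.array([plane(T,*p,0.01) for p in b])
        print('plate',b.round(1).tolist(),w[:,:2].round(3).tolist(),[round(float(np.linalg.norm(w[i]-w[i-1])),3) for i in range(4)])
h=cv2.cvtColor(T['color'],cv2.COLOR_RGB2HSV)
m=((h[...,0]<18)&(h[...,1]>90)&(h[...,2]>50)).astype(np.uint8);m[:235]=0;m[280:]=0
for c in cv2.findContours(m,0,2)[0]:
    if cv2.contourArea(c)>50:
        r=cv2.minAreaRect(c);b=cv2.boxPoints(r);w=np.array([plane(T,*p,0.118) for p in b]);print('grip',r,w.round(3).tolist(),w.mean(0))
a=lambda c,box,k:cv2.resize(c['color'][box[1]:box[3],box[0]:box[2]],None,fx=k,fy=k,interpolation=cv2.INTER_CUBIC)
def mos(l,n):
    H=max(x.shape[0] for x in l); im=np.hstack([cv2.copyMakeBorder(x,0,H-x.shape[0],0,4,0) for x in l]); im=np.clip(im.astype(int)*1.6,0,255).astype(np.uint8);print(im.shape);cv2.imwrite('pics/'+n,im[...,::-1])
# crops
l1=[a(T,(195,215,260,275),4),a(T,(305,170,370,250),4),a(T,(400,230,460,285),4)]
l2=[a(S,(330,130,395,190),4),a(S,(275,170,355,270),4),a(S,(185,220,245,290),4)]
mos(l1,'c1.png');mos(l2,'c2.png')
E
```

```text
gray samples 55 56 144 52
plate [[309.0, 181.6999969482422], [350.20001220703125, 176.10000610351562], [358.29998779296875, 235.5], [317.1000061035156, 241.10000610351562]] [[0.728, 0.019], [0.741, -0.094], [0.578, -0.11], [0.565, 0.001]] [0.164, 0.114, 0.164, 0.111]
plate [[249.60000610351562, 159.1999969482422], [279.3999938964844, 154.5], [286.8999938964844, 202.60000610351562], [257.1000061035156, 207.3000030517578]] [[0.795, 0.182], [0.807, 0.1], [0.671, 0.081], [0.66, 0.161]] [0.137, 0.083, 0.137, 0.081]
plate [[344.0, 115.0], [373.0, 115.0], [373.0, 162.0], [344.0, 162.0]] [[0.918, -0.083], [0.916, -0.164], [0.78, -0.158], [0.782, -0.078]] [0.137, 0.082, 0.137, 0.08]
grip ((431.53753662109375, 255.5684814453125), (39.54641342163086, 8.66296100616455), 4.969740867614746) [[0.512, -0.224, 0.118], [0.533, -0.227, 0.118], [0.522, -0.32, 0.118], [0.502, -0.317, 0.118]] [ 0.51744329 -0.27191687  0.118     ]
(320, 772, 3)
(400, 832, 3)
```

View pics/c1.png

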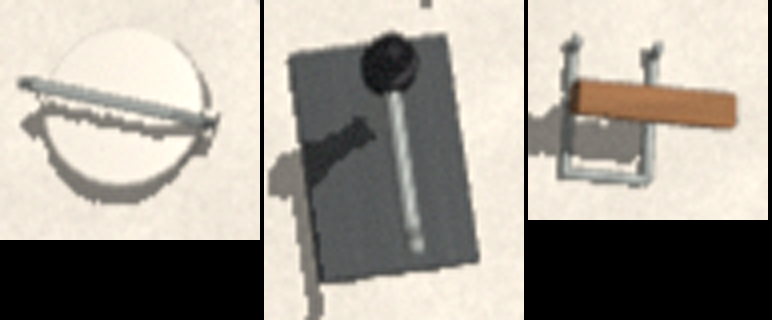

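View pics/c2.png

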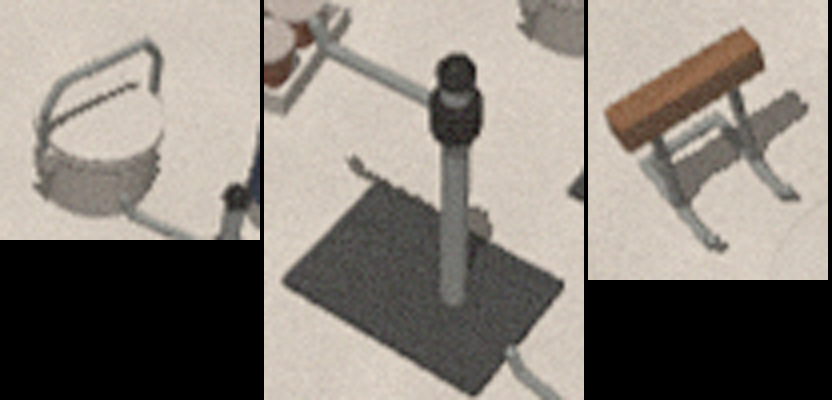

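```bash
python3 - <<'E'
from h import *
T=cam('top');S=cam('scene')
P=lambda *a:plane(*a).round(4)
# fork
A=[P(T,409.25,274.5,.004),P(T,430,275.7,.004)];B=[P(T,411,241,.02),P(T,431.5,242,.02)]
print('heel',A,'tips',B); d=(B[0]+B[1]-A[0]-A[1])/2; print('fork yaw',np.arctan2(d[1],d[0]),'len(87)',np.linalg.norm(d[:2]))
e=A[0]-A[1];print('yaw by heel',np.arctan2(-e[0],e[1]),np.linalg.norm(e)); u=d[:2]/np.linalg.norm(d[:2]); print('origin',(A[0]+A[1])[:2]/2+.045*u,(B[0]+B[1])[:2]/2-.042*u)
# tub
l=P(T,201.25,235.8,.11);r=P(T,247.5,245.5,.11);print('bar ends top',l,r,(l+r)/2,np.arctan2(-(l-r)[0],(l-r)[1]),np.linalg.norm(l-r))
l2=P(S,347.5,149.5,.12);r2=P(S,367,140.5,.12);print('bar scene',l2,r2,(l2+r2)/2,np.linalg.norm(l2-r2),np.arctan2(-(r2-l2)[0],(r2-l2)[1]))
print('lid',P(T,225.5,241.2,.07))
# stand
print('post top scene',P(S,317.3+5.2,186,.234),'top',P(T,336.5,184,.234))
yw=.104;u=np.array([np.cos(yw),np.sin(yw),0]);n=np.array([-u[1],u[0],0])
for po in [(.678,-.0434,0)]:
  po=np.array(po)
  for uv in [(291.5,181),(303,187.5),(315,194)]:
    o,dd=ray(S,*uv);p=o+dd*((po-o)@n)/(dd@n);print('hook scene',((p-po)@u).round(4),p[2].round(4))
for z in(.16,.175,.19,.2):
  for uv in [(337.75,193.75),(342.75,231.25)]:
    p=P(T,*uv,z)-po;p[2]=0;print(z,(p@u).round(4),(p@n).round(4))
o=readout.get_obs();print(o['ee_pos'],o['eef_rot'],o['grip_width'])
E
```

```text
heel [array([ 0.4713, -0.242 ,  0.004 ]), array([ 0.4668, -0.2971,  0.004 ])] tips [array([ 0.559 , -0.2482,  0.02  ]), array([ 0.555 , -0.3026,  0.02  ])]
fork yaw -0.06641723177183813 len(87) 0.08814434184903762
yaw by heel -0.08148883741818384 0.055283451411792285
origin [ 0.51395078 -0.27253658] [ 0.5150926  -0.27261253]
bar ends top [0.5782 0.2795 0.11  ] [0.5522 0.1679 0.11  ] [0.5652 0.2237 0.11  ] -0.22889198994731405 0.11458865563396757
bar scene [0.5614 0.1996 0.12  ] [0.5791 0.2712 0.12  ] [0.57025 0.2354  0.12   ] 0.07375533878981234 -0.24234795561453207
lid [0.5666 0.2306 0.07  ]
post top scene [ 0.6798 -0.0497  0.234 ] top [ 0.672  -0.0446  0.234 ]
hook scene -0.0955 0.19
hook scene -0.0604 0.1879
hook scene -0.0247 0.1869
0.16 -0.0141 -0.0057
0.16 -0.1023 -0.0053
0.175 -0.0168 -0.0046
0.175 -0.1035 -0.0043
0.19 -0.0196 -0.0035
0.19 -0.1048 -0.0032
0.2 -0.0213 -0.0028
0.2 -0.1055 -0.0026
[ 0.24155599 -0.49401918  0.2052551 ] [-3.14121240e+00  2.50669493e-07  4.54785695e-01] 0.09406615183004062
```

Chosen: the stand with the measured plate of 164 x 112 mm (top view (335,210)), post near (0.678, -0.046), yaw 0.104. The fork's origin is at (0.515, -0.2725), yaw -0.075. The tub is at about (0.567, 0.23), yaw -0.235. The hook's axis is at z ≈ 0.188. Next I go above the fork.

Emit:
{"method": "arm_command", "body": {"increments": [{"slide": [0.03, 0.025, 0], "yaw": 0.13, "gripper": 1}, {"slide": [0.07, 0.055, 0], "yaw": 0.28, "gripper": 1}, {"slide": [0.12, 0.09, 0], "yaw": 0.44, "gripper": 1}, {"slide": [0.17, 0.135, 0], "yaw": 0.6, "gripper": 1}, {"slide": [0.21, 0.17, 0], "yaw": 0.76, "gripper": 1}, {"slide": [0.24, 0.195, 0], "yaw": 0.9, "gripper": 1}, {"slide": [0.265, 0.215, -0.01], "yaw": 1.02, "gripper": 1}, {"slide": [0.2735, 0.2215, -0.02], "yaw": 1.041, "gripper": 1}], "grip_force": 40}}

```text
time_s: 1.3
ee_pos: [0.516, -0.2715, 0.1849]
eef_rot: [-3.141, -0.0, 1.498]
force: [-0.8, 0.5, -0.4]
grip_width: 0.0938
```

Emit:
{"method": "arm_command", "body": {"increments": [{"slide": [0, 0, -0.02], "gripper": 1}, {"slide": [0, 0, -0.045], "gripper": 1}, {"slide": [0, 0, -0.07], "gripper": 1}, {"slide": [0, 0, -0.09], "gripper": 1}, {"slide": [0, 0, -0.099], "gripper": 1}, {"slide": [0, 0, -0.099], "gripper": 1}]}}

```text
invalid input
```

Emit:
{"method": "arm_command", "body": {"increments": [{"slide": [0, 0, -0.02], "yaw": 0, "gripper": 1}, {"slide": [0, 0, -0.045], "yaw": 0, "gripper": 1}, {"slide": [0, 0, -0.07], "yaw": 0, "gripper": 1}, {"slide": [0, 0, -0.09], "yaw": 0, "gripper": 1}, {"slide": [0, 0, -0.099], "yaw": 0, "gripper": 1}, {"slide": [0, 0, -0.099], "yaw": 0, "gripper": 1}], "grip_force": 40}}

```text
time_s: 2.05
ee_pos: [0.5147, -0.2729, 0.0862]
eef_rot: [-3.141, -0.0, 1.494]
force: [0.5, 0.3, 0.6]
grip_width: 0.0943
```

```bash
python3 - <<'E'
from h import *
o=readout.get_obs();print(o['time_s'],o['ee_pos'],o['eef_rot'],o['force'])
S=cam('scene');T=cam('top')
a=lambda c,box,k:cv2.resize(c['color'][box[1]:box[3],box[0]:box[2]],None,fx=k,fy=k,interpolation=cv2.INTER_CUBIC)
l=[a(S,(150,180,270,300),3),a(T,(380,220,480,320),3)]
H=360; im=np.hstack([cv2.copyMakeBorder(x,0,H-x.shape[0],0,4,0) for x in l])
cv2.imwrite('pics/g.png',np.clip(im*1.6,0,255).astype(np.uint8)[...,::-1])
E
```

```text
2.05 [ 0.51470054 -0.27290731  0.08622059] [-3.14094216e+00 -3.13200888e-04  1.49432788e+00] [0.46202049 0.28878016 0.58643608]
```

View pics/g.png

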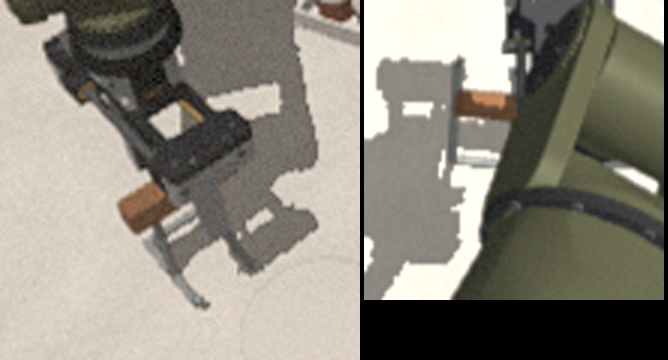

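The fingers straddle the grip: brown at (145,205) in the left crop and at (485,103) in the right. I close and lift.

Emit:
{"method": "arm_command", "body": {"increments": [{"slide": [0, 0, 0], "yaw": 0, "gripper": 0}, {"slide": [0, 0, 0], "yaw": 0, "gripper": 0}, {"slide": [0, 0, 0], "yaw": 0, "gripper": 0}, {"slide": [0, 0, 0], "yaw": 0, "gripper": 0}, {"slide": [0, 0, 0], "yaw": 0, "gripper": 0}, {"slide": [0, 0, 0], "yaw": 0, "gripper": 0}, {"slide": [0, 0, 0], "yaw": 0, "gripper": 0}, {"slide": [0, 0, 0], "yaw": 0, "gripper": 0}], "grip_force": 45}}

```text
time_s: 3.15
ee_pos: [0.5151, -0.2726, 0.0864]
eef_rot: [-3.142, -0.0, 1.496]
force: [-0.2, -0.7, -2.3]
grip_width: 0.0218
```

Emit:
{"method": "arm_command", "body": {"increments": [{"slide": [0, 0, 0.005], "yaw": 0, "gripper": 0}, {"slide": [0, 0, 0.02], "yaw": 0, "gripper": 0}, {"slide": [0, 0, 0.04], "yaw": 0, "gripper": 0}, {"slide": [0, 0, 0.06], "yaw": 0, "gripper": 0}, {"slide": [0, 0, 0.075], "yaw": 0, "gripper": 0}, {"slide": [0, 0, 0.082], "yaw": 0, "gripper": 0}, {"slide": [0, 0, 0.083], "yaw": 0, "gripper": 0}, {"slide": [0, 0, 0.083], "yaw": 0, "gripper": 0}], "grip_force": 45}}

```text
time_s: 4.15
ee_pos: [0.5149, -0.2725, 0.1689]
eef_rot: [-3.141, -0.0, 1.496]
force: [1.1, 0.1, -2.4]
grip_width: 0.0216
```

Emit:
{"method": "arm_command", "body": {"increments": [{"slide": [-0.02, 0.01, 0], "yaw": 0, "gripper": 0}, {"slide": [-0.045, 0.03, 0], "yaw": 0, "gripper": 0}, {"slide": [-0.06, 0.065, 0], "yaw": -0.02, "gripper": 0}, {"slide": [-0.065, 0.105, 0], "yaw": -0.04, "gripper": 0}, {"slide": [-0.065, 0.145, 0], "yaw": -0.06, "gripper": 0}, {"slide": [-0.065, 0.185, 0], "yaw": -0.08, "gripper": 0}, {"slide": [-0.065, 0.225, 0], "yaw": -0.1, "gripper": 0}, {"slide": [-0.065, 0.265, 0], "yaw": -0.1, "gripper": 0}], "grip_force": 45}}

```text
time_s: 5.15
ee_pos: [0.4497, -0.0063, 0.1691]
eef_rot: [-3.141, 0.0, 1.395]
force: [0.2, 0.1, -2.0]
grip_width: 0.0214
```

Emit:
{"method": "arm_command", "body": {"increments": [{"slide": [0, 0.04, 0], "yaw": -0.02, "gripper": 0}, {"slide": [0, 0.08, 0], "yaw": -0.04, "gripper": 0}, {"slide": [0, 0.12, 0], "yaw": -0.06, "gripper": 0}, {"slide": [0, 0.16, 0], "yaw": -0.06, "gripper": 0}, {"slide": [0, 0.2, 0], "yaw": -0.06, "gripper": 0}, {"slide": [0, 0.235, 0], "yaw": -0.06, "gripper": 0}, {"slide": [0, 0.258, 0], "yaw": -0.06, "gripper": 0}, {"slide": [0, 0.265, 0], "yaw": -0.06, "gripper": 0}], "grip_force": 45}}

```text
time_s: 6.15
ee_pos: [0.4497, 0.2582, 0.1688]
eef_rot: [-3.141, 0.001, 1.337]
force: [-1.1, -0.8, -1.9]
grip_width: 0.0214
```

```bash
cat >> h.py <<'E'
def mos(l,n,g=1.6):
    l=[cv2.resize(c['color'][b[1]:b[3],b[0]:b[2]],None,fx=k,fy=k,interpolation=cv2.INTER_CUBIC) for c,b,k in l]
    H=max(x.shape[0] for x in l); im=np.hstack([cv2.copyMakeBorder(x,0,H-x.shape[0],0,4,0) for x in l])
    print(im.shape); cv2.imwrite('pics/'+n,np.clip(im*g,0,255).astype(np.uint8)[...,::-1])
def fork(o):
    # fork origin (underside), yaw from the TCP pose
    p=np.array(o['ee_pos'])-[0,0,.086]; return p,o['eef_rot'][2]-np.pi/2
def fpt(o,q):
    p,y=fork(o); c,s=np.cos(y),np.sin(y); return p+np.array([[c,-s,0],[s,c,0],[0,0,1]])@np.array(q)
E
python3 - <<'E'
from h import *
o=readout.get_obs();print(o['time_s'],fork(o),o['force'])
S=cam('scene');T=cam('top')
for n,c in(('T',T),('S',S)):
  for q in[(.042,.027,.02),(.042,-.027,.02),(0,0,.118)]: print(n,q,proj(c,fpt(o,q)).round(1))
mos([(S,(290,110,400,200),4),(T,(180,210,265,310),4)],'n.png')
E
```

```text
6.15 (array([0.44972456, 0.25819175, 0.08280475]), np.float64(-0.23370550263502676)) [-1.06600745 -0.76826118 -1.93961281]
T (0.042, 0.027, 0.02) [203.3 269.9]
T (0.042, -0.027, 0.02) [225.2 274.7]
T (0, 0, 0.118) [196.7 292.6]
S (0.042, 0.027, 0.02) [346.  133.4]
S (0.042, -0.027, 0.02) [332.2 139.6]
S (0, 0, 0.118) [331.9 103.1]
(400, 788, 3)
```

View pics/n.png

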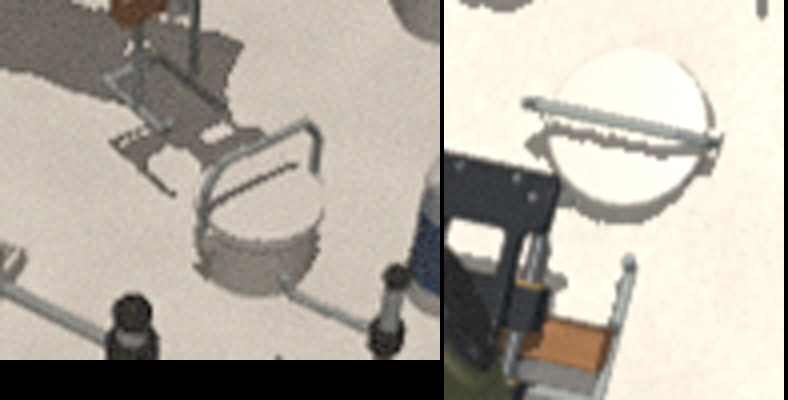

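Left crop: the hoop's bar runs from (222,160) to (305,123). Right crop: the bar runs from (530,103) to (715,143), and the right prong tip is at (628,262), within 1 px of the prediction. I refine the lid centre by mask.

```bash
python3 - <<'E'
from h import *
T=cam('top');S=cam('scene')
c=T['color'][210:272,190:262].astype(np.float32); c=cv2.resize(c,None,fx=4,fy=4,interpolation=cv2.INTER_CUBIC);c=cv2.GaussianBlur(c,(0,0),3)
g=c.mean(2); sat=c.max(2)-c.min(2)
print('lid',g[100,150],sat[100,150],'table',g[20,40],sat[20,40])
lid=g[100,150];tb=g[20,40]
m=((g>(lid+tb)/2)).astype(np.uint8)
m=cv2.morphologyEx(m,cv2.MORPH_CLOSE,np.ones((41,41)))
cs=[k for k in cv2.findContours(m,0,2)[0] if cv2.contourArea(k)>3000]
for k in cs:
    e=cv2.fitEllipse(cv2.convexHull(k)); uv=np.array(e[0])/4-.375+[190,210]; print(e,uv,plane(T,*uv,.07), 'dia',np.array(e[1])/4)
p=plane(T,226.5,242.2,.07);print(p)
for x,y in[(.567,.230),(.565,.228),(.57,.235)]:
  yw=-.235;v=np.array([-np.sin(yw),np.cos(yw)])
  print((x,y),'S',[proj(S,[x+s*v[0],y+s*v[1],.12]).round(1).tolist() for s in(-.04,.04)],[proj(S,[x+s*v[0],y+s*v[1],.07]).round(1).tolist() for s in(-.054,.054)],'T',[proj(T,[x+s*v[0],y+s*v[1],.12]).round(1).tolist() for s in(-.04,.04)],[proj(T,[x+s*v[0],y+s*v[1],.1]).round(1).tolist() for s in(-.054,.054)])
E
```

```text
lid 160.26833 14.957123 table 152.4202 15.179291
((276.97637939453125, 109.24356842041016), (206.95216369628906, 543.4429931640625), 88.44371795654297) [258.86909485 236.93589211] [0.57534043 0.14693598 0.07      ] dia [ 51.73804092 135.86074829]
[0.5640403  0.22805249 0.07      ]
(0.567, 0.23) S [[344.7, 150.4], [365.8, 140.5]] [[340.2, 165.0], [367.8, 151.6]] T [[237.0, 243.2], [204.4, 236.2]] [[244.3, 244.9], [201.3, 235.6]]
(0.565, 0.228) S [[343.7, 150.4], [364.9, 140.5]] [[339.2, 165.0], [366.9, 151.6]] T [[237.8, 244.0], [205.2, 237.0]] [[245.2, 245.7], [202.1, 236.4]]
(0.57, 0.235) S [[346.6, 150.0], [367.6, 140.1]] [[342.0, 164.6], [369.6, 151.2]] T [[234.9, 242.0], [202.3, 235.0]] [[242.3, 243.7], [199.2, 234.4]]
```

The estimate (0.567, 0.230) matches both views within 1 px, and the fork's lateral error is below 1 mm. I slide the prongs under the bar.

Emit:
{"method": "arm_command", "body": {"increments": [{"slide": [0.01, -0.0024, 0], "yaw": 0, "gripper": 0}, {"slide": [0.026, -0.0062, 0], "yaw": 0, "gripper": 0}, {"slide": [0.042, -0.01, 0], "yaw": 0, "gripper": 0}, {"slide": [0.058, -0.0138, 0], "yaw": 0, "gripper": 0}, {"slide": [0.074, -0.0176, 0], "yaw": 0, "gripper": 0}, {"slide": [0.088, -0.021, 0], "yaw": 0, "gripper": 0}, {"slide": [0.096, -0.0229, 0], "yaw": 0, "gripper": 0}, {"slide": [0.098, -0.0233, 0], "yaw": 0, "gripper": 0}], "grip_force": 50}}

```text
time_s: 7.35
ee_pos: [0.5484, 0.234, 0.1692]
eef_rot: [-3.141, 0.0, 1.335]
force: [0.1, -0.0, -2.2]
grip_width: 0.0219
```

```bash
python3 - <<'E'
from h import *
o=readout.get_obs();print(o['time_s'],fork(o),o['force'])
S=cam('scene');T=cam('top')
mos([(S,(300,90,400,190),4),(T,(180,190,270,290),4)],'u.png')
E
```

```text
7.35 (array([0.54842849, 0.23395396, 0.08324124]), np.float64(-0.23530237234558848)) [ 0.12460487 -0.04563573 -2.18380751]
(400, 768, 3)
```

View pics/u.png

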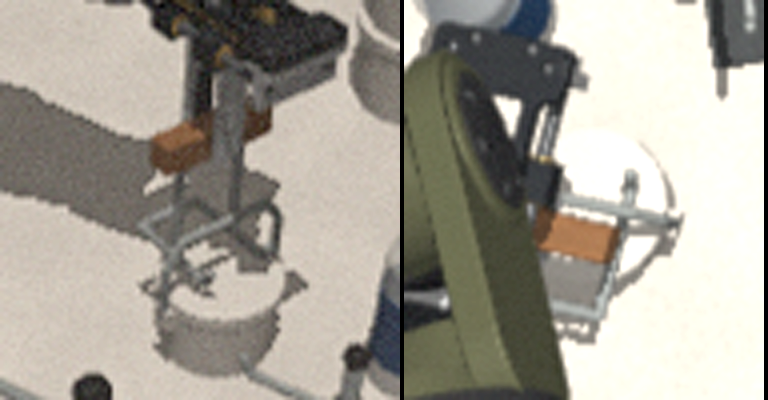

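The prongs pass under the bar: tip at (630,180), bar crossing near (622,211), so the bar lies at about x = 20 mm. I lift gently.

Emit:
{"method": "arm_command", "body": {"increments": [{"slide": [0, 0, 0.007], "yaw": 0, "gripper": 0}, {"slide": [0, 0, 0.015], "yaw": 0, "gripper": 0}, {"slide": [0, 0, 0.02], "yaw": 0, "gripper": 0}, {"slide": [0, 0, 0.023], "yaw": 0, "gripper": 0}, {"slide": [0, 0, 0.026], "yaw": 0, "gripper": 0}, {"slide": [0, 0, 0.03], "yaw": 0, "gripper": 0}, {"slide": [0, 0, 0.036], "yaw": 0, "gripper": 0}, {"slide": [0, 0, 0.044], "yaw": 0, "gripper": 0}], "grip_force": 55}}

```text
time_s: 8.45
ee_pos: [0.548, 0.2341, 0.2138]
eef_rot: [-3.141, 0.0, 1.336]
force: [1.2, -0.6, -4.6]
grip_width: 0.0213
```

Emit:
{"method": "arm_command", "body": {"increments": [{"slide": [0, 0, 0.01], "yaw": 0, "gripper": 0}, {"slide": [0, 0, 0.022], "yaw": 0, "gripper": 0}, {"slide": [0, 0, 0.035], "yaw": 0, "gripper": 0}, {"slide": [0, 0, 0.048], "yaw": 0, "gripper": 0}, {"slide": [0, 0, 0.06], "yaw": 0, "gripper": 0}, {"slide": [0, 0, 0.07], "yaw": 0, "gripper": 0}, {"slide": [0, 0, 0.077], "yaw": 0, "gripper": 0}, {"slide": [0, 0, 0.08], "yaw": 0, "gripper": 0}], "grip_force": 55}}

```text
time_s: 9.45
ee_pos: [0.5481, 0.2341, 0.2938]
eef_rot: [3.142, -0.0, 1.336]
force: [-0.3, 0.3, -6.3]
grip_width: 0.0213
```

The tub is lifted, with 4 N added to the wrist. I carry it gently to the pre-hang pose in front of the hook.

Emit:
{"method": "arm_command", "body": {"increments": [{"slide": [-0.001, -0.002, 0], "yaw": 0.003, "gripper": 0}, {"slide": [-0.003, -0.007, 0], "yaw": 0.01, "gripper": 0}, {"slide": [-0.006, -0.015, 0], "yaw": 0.02, "gripper": 0}, {"slide": [-0.01, -0.026, 0], "yaw": 0.032, "gripper": 0}, {"slide": [-0.014, -0.04, 0], "yaw": 0.046, "gripper": 0}, {"slide": [-0.018, -0.056, 0], "yaw": 0.062, "gripper": 0}, {"slide": [-0.022, -0.073, 0], "yaw": 0.08, "gripper": 0}, {"slide": [-0.026, -0.091, 0], "yaw": 0.1, "gripper": 0}], "grip_force": 55}}

```text
time_s: 10.45
ee_pos: [0.5217, 0.1419, 0.2936]
eef_rot: [3.141, -0.0, 1.437]
force: [-0.2, -0.6, -4.0]
grip_width: 0.0215
```

Emit:
{"method": "arm_command", "body": {"increments": [{"slide": [-0.005, -0.019, 0], "yaw": 0.021, "gripper": 0}, {"slide": [-0.01, -0.038, 0], "yaw": 0.043, "gripper": 0}, {"slide": [-0.015, -0.057, 0], "yaw": 0.065, "gripper": 0}, {"slide": [-0.02, -0.076, 0], "yaw": 0.087, "gripper": 0}, {"slide": [-0.025, -0.095, 0], "yaw": 0.109, "gripper": 0}, {"slide": [-0.03, -0.113, 0], "yaw": 0.13, "gripper": 0}, {"slide": [-0.034, -0.13, 0], "yaw": 0.15, "gripper": 0}, {"slide": [-0.038, -0.146, 0], "yaw": 0.168, "gripper": 0}], "grip_force": 55}}

```text
time_s: 11.45
ee_pos: [0.4835, -0.004, 0.2936]
eef_rot: [3.141, 0.0, 1.604]
force: [-0.5, 0.1, -4.5]
grip_width: 0.0214
```

Emit:
{"method": "arm_command", "body": {"increments": [{"slide": [-0.003, -0.015, 0], "yaw": 0.016, "gripper": 0}, {"slide": [-0.005, -0.028, 0], "yaw": 0.03, "gripper": 0}, {"slide": [-0.007, -0.04, 0], "yaw": 0.042, "gripper": 0}, {"slide": [-0.008, -0.049, 0], "yaw": 0.052, "gripper": 0}, {"slide": [-0.009, -0.057, 0], "yaw": 0.06, "gripper": 0}, {"slide": [-0.01, -0.062, 0], "yaw": 0.066, "gripper": 0}, {"slide": [-0.01, -0.065, 0], "yaw": 0.07, "gripper": 0}, {"slide": [-0.01, -0.065, 0], "yaw": 0.071, "gripper": 0}], "grip_force": 55}}

```text
time_s: 12.45
ee_pos: [0.4741, -0.0679, 0.2934]
eef_rot: [-3.142, -0.0, 1.675]
force: [-0.3, 0.5, -4.5]
grip_width: 0.0216
```

```bash
python3 - <<'E'
from h import *
o=readout.get_obs();print(o['time_s'],fork(o),o['force'])
S=cam('scene');T=cam('top')
for n,c in(('T',T),('S',S)):
  for q in[(.042,.027,.02),(.042,-.027,.02),(.02,.04,.012),(.02,-.04,.012)]: print(n,q,proj(c,fpt(o,q)).round(1))
mos([(S,(235,120,345,270),3.5),(T,(295,160,385,260),4)],'p.png')
E
```

```text
12.45 (array([ 0.47411566, -0.06789259,  0.20741766]), np.float64(0.10402987592042123)) [-0.32904895  0.49000801 -4.52068914]
T (0.042, 0.027, 0.02) [334.8 259. ]
T (0.042, -0.027, 0.02) [360.3 255.6]
T (0.02, 0.04, 0.012) [329.9 270.3]
T (0.02, -0.04, 0.012) [367.5 265.4]
S (0.042, 0.027, 0.02) [275.1 153.6]
S (0.042, -0.027, 0.02) [260.7 165.5]
S (0.02, 0.04, 0.012) [272. 150.]
S (0.02, -0.04, 0.012) [250.6 167.4]
(525, 753, 3)
```

View pics/p.png

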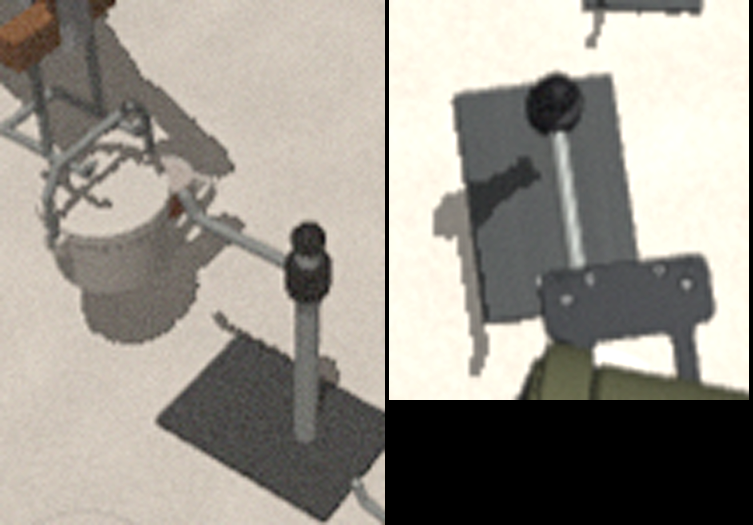

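The tub hangs level on the fork with its bar centred over the prongs. The hook runs from (185,195) to (285,262) in the left crop and from (558,135) to (575,262) in the right. I measure the hook's line by triangulation.

```bash
python3 - <<'E'
from h import *
S=cam('scene');T=cam('top')
gs=S['color'].mean(2);gt=T['color'].mean(2)
tp=[]
for r in range(196,222):
    x=np.arange(334,348);w=np.clip(gt[r,334:348]-70,0,None);tp.append((np.dot(x,w)/w.sum(),r))
tp=np.array(tp);ft=np.polyfit(tp[:,1],tp[:,0],1);print('top fit',ft,np.std(tp[:,0]-np.polyval(ft,tp[:,1])))
sp=[]
for c in range(297,312):
    r0=int(184+(c-297)*10/18.5); r=np.arange(r0-5,r0+6);col=gs[r0-5:r0+6,c];w=np.clip(np.percentile(col,85)-12-col,0,None);sp.append((c,np.dot(r,w)/w.sum()))
sp=np.array(sp);fs=np.polyfit(sp[:,0],sp[:,1],1);print('scene fit',fs,np.std(sp[:,1]-np.polyval(fs,sp[:,0])))
# plane of the scene line
o,d1=ray(S,297,np.polyval(fs,297));_,d2=ray(S,312,np.polyval(fs,312));n=np.cross(d1,d2)
for r in(198,208,218,228):
    oo,d=ray(T,np.polyval(ft,r),r);print((oo+d*((o-oo)@n)/(d@n)).round(4))
E
```

```text
top fit [1.41581248e-01 3.09840114e+02] 0.05119151696897522
scene fit [ 0.57521169 13.05409363] 1.116102067367547
[ 0.6493 -0.0489  0.1897]
[ 0.6262 -0.0513  0.1913]
[ 0.6035 -0.0537  0.1929]
[ 0.581  -0.056   0.1944]
```

```bash
python3 - <<'E'
from h import *
S=cam('scene');g=S['color'].mean(2)
for i in range(5): g=g+cam('scene')['color'].mean(2)
g/=6
for c in(288,290,292,296,299,302,305,308,311): 
    r0=int(184+(c-297)*10/18.5);print(c,r0-8,g[r0-8:r0+9,c].astype(int))
p0=np.array([.678,-.0459,0]);y=.104;u=np.array([np.cos(y),np.sin(y),0])
for h in(.186,.19,.194):
    print(h,[proj(S,p0-u*a+[0,0,h+e]).round(1).tolist() for a,e in((.025,0),(.05,0),(.075,0),(.095,0),(.104,.021))])
E
```

```text
288 171 [107  96  70  76  85  78  76  73  65  64  82  83  67  64  63  70  92]
290 172 [ 73  61  62  65  64  67  72  76  77  76  74  62  81 114 128 114  78]
292 173 [ 86 106 121 100  63  61  60  75  90  90  79  74  85  78  66  67  66]
296 175 [ 84 110 121 127 127 128 106  69  86  90  81  65  62  67  65  65  66]
299 177 [126 126 129 108  64  66  71  82  92  86  72  61  61  93 123 126 124]
302 178 [125 127 129 106  63  66  65  74  88  90  81  74 104 124 124 123 123]
305 180 [125 125 125 122 115 122 118  98  88  85  71  89 117 123 122 123 122]
308 181 [123 123 123 122 124 124 123 106  90  89  80  75 106 125 123 121 122]
311 183 [122 122 123 123 122 122 112  95  89  87  74  90 117 125 123 123 124]
0.186 [[314.2, 194.8], [305.8, 190.4], [297.5, 186.1], [291.0, 182.8], [287.7, 175.1]]
0.19 [[314.2, 193.6], [305.7, 189.2], [297.4, 185.0], [290.9, 181.6], [287.6, 173.8]]
0.194 [[314.2, 192.4], [305.7, 188.1], [297.4, 183.8], [290.9, 180.4], [287.5, 172.6]]
```

The hook's axis is at z = 0.190 ± 0.0015, from edges at columns 305, 308 and 311, and its line agrees with the fork's within 1 mm. The bar should travel at z ≈ 0.225, giving 10 mm of clearance above the tip and below the hook. I raise by 5.5 mm and go in.

Emit:
{"method": "arm_command", "body": {"increments": [{"slide": [0, 0.0005, 0.002], "yaw": 0, "gripper": 0}, {"slide": [0.001, 0.001, 0.0045], "yaw": 0, "gripper": 0}, {"slide": [0.003, 0.0013, 0.0055], "yaw": 0, "gripper": 0}, {"slide": [0.008, 0.002, 0.0055], "yaw": 0, "gripper": 0}, {"slide": [0.015, 0.0025, 0.0055], "yaw": 0, "gripper": 0}, {"slide": [0.023, 0.003, 0.0055], "yaw": 0, "gripper": 0}, {"slide": [0.031, 0.004, 0.0055], "yaw": 0, "gripper": 0}, {"slide": [0.039, 0.005, 0.0055], "yaw": 0, "gripper": 0}], "grip_force": 55}}

```text
time_s: 13.95
ee_pos: [0.5137, -0.0628, 0.2988]
eef_rot: [-3.141, -0.0, 1.675]
force: [-0.6, 0.5, -4.8]
grip_width: 0.0217
```

Emit:
{"method": "arm_command", "body": {"increments": [{"slide": [0.009, 0.0009, 0], "yaw": 0, "gripper": 0}, {"slide": [0.019, 0.0019, 0], "yaw": 0, "gripper": 0}, {"slide": [0.029, 0.003, 0], "yaw": 0, "gripper": 0}, {"slide": [0.039, 0.004, 0], "yaw": 0, "gripper": 0}, {"slide": [0.049, 0.005, 0], "yaw": 0, "gripper": 0}, {"slide": [0.058, 0.006, 0], "yaw": 0, "gripper": 0}, {"slide": [0.066, 0.0068, 0], "yaw": 0, "gripper": 0}, {"slide": [0.0705, 0.0072, 0], "yaw": 0, "gripper": 0}], "grip_force": 55}}

```text
time_s: 14.95
ee_pos: [0.584, -0.0556, 0.2988]
eef_rot: [-3.141, -0.0, 1.675]
force: [0.4, -0.6, -4.4]
grip_width: 0.0216
```

```bash
python3 - <<'E'
from h import *
o=readout.get_obs();print(o['time_s'],fork(o),o['force'])
S=cam('scene');T=cam('top')
for q in[(.042,.027,.02),(.042,-.027,.02),(.02,.04,.012),(.02,-.04,.012)]: print(q,proj(S,fpt(o,q)).round(1))
mos([(S,(240,120,350,270),4)],'q.png')
E
```

```text
14.95 (array([ 0.5840261 , -0.05562533,  0.21279803]), np.float64(0.10404537131247826)) [ 0.44639737 -0.62104399 -4.37996275]
(0.042, 0.027, 0.02) [311.4 169.4]
(0.042, -0.027, 0.02) [297.4 182.5]
(0.02, 0.04, 0.012) [307.2 165.3]
(0.02, -0.04, 0.012) [286.5 184.3]
(600, 444, 3)
```

View pics/q.png

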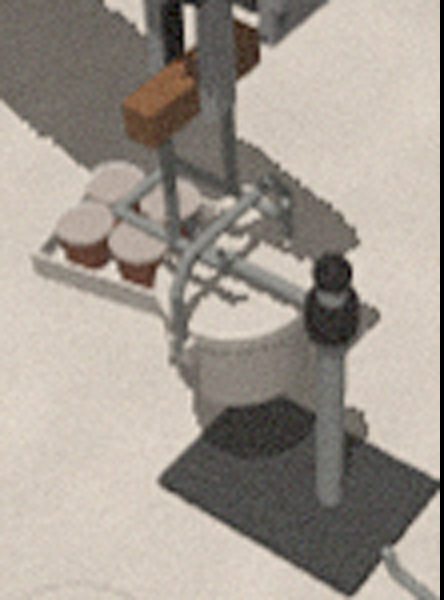

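The hook at (220,258)–(305,297) lies between the bar, (180,265)–(265,190), and the lid, and the forces are unchanged. I lower slowly.

Emit:
{"method": "arm_command", "body": {"increments": [{"slide": [0, 0, -0.003], "yaw": 0, "gripper": 0}, {"slide": [0, 0, -0.008], "yaw": 0, "gripper": 0}, {"slide": [0, 0, -0.013], "yaw": 0, "gripper": 0}, {"slide": [0, 0, -0.018], "yaw": 0, "gripper": 0}, {"slide": [0, 0, -0.022], "yaw": 0, "gripper": 0}, {"slide": [0, 0, -0.025], "yaw": 0, "gripper": 0}, {"slide": [0, 0, -0.028], "yaw": 0, "gripper": 0}, {"slide": [0, 0, -0.031], "yaw": 0, "gripper": 0}], "grip_force": 55}}

```text
time_s: 16.05
ee_pos: [0.5837, -0.0557, 0.2681]
eef_rot: [3.141, 0.0, 1.675]
force: [0.4, -0.0, -1.6]
grip_width: 0.0216
```

Emit:
{"method": "arm_command", "body": {"increments": [{"slide": [0, 0, -0.002], "yaw": 0, "gripper": 0}, {"slide": [0, 0, -0.005], "yaw": 0, "gripper": 0}, {"slide": [0, 0, -0.008], "yaw": 0, "gripper": 0}, {"slide": [0, 0, -0.011], "yaw": 0, "gripper": 0}, {"slide": [0, 0, -0.014], "yaw": 0, "gripper": 0}, {"slide": [0, 0, -0.016], "yaw": 0, "gripper": 0}, {"slide": [0, 0, -0.017], "yaw": 0, "gripper": 0}, {"slide": [0, 0, -0.017], "yaw": 0, "gripper": 0}], "grip_force": 55}}

```text
time_s: 17.05
ee_pos: [0.5836, -0.0557, 0.2509]
eef_rot: [-3.142, 0.0, 1.675]
force: [-0.5, 0.2, -2.1]
grip_width: 0.0217
```

```bash
python3 - <<'E'
from h import *
o=readout.get_obs();print(o['time_s'],fork(o),o['force'])
S=cam('scene');T=cam('top')
for q in[(.042,.027,.02),(.042,-.027,.02),(.02,.04,.012),(.02,-.04,.012)]: print(q,proj(S,fpt(o,q)).round(1))
mos([(S,(240,120,350,270),4)],'r.png')
E
```

```text
17.05 (array([ 0.58361427, -0.05568467,  0.16493008]), np.float64(0.10404871669374494)) [-0.45290233  0.1617447  -2.08064235]
(0.042, 0.027, 0.02) [311.4 183.8]
(0.042, -0.027, 0.02) [298.  196.8]
(0.02, 0.04, 0.012) [307.4 179.5]
(0.02, -0.04, 0.012) [287.5 198.5]
(600, 444, 3)
```

View pics/r.png

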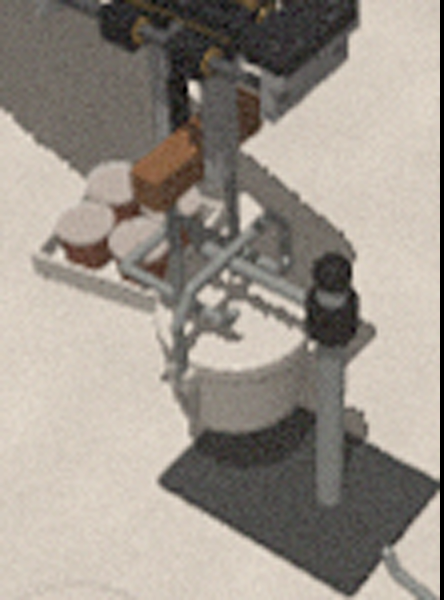

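The wrist carries only the fork's weight again, and the bar rests on the hook at about (235,255) with the prongs free below it. I back straight out.

Emit:
{"method": "arm_command", "body": {"increments": [{"slide": [-0.002, -0.0002, 0], "yaw": 0, "gripper": 0}, {"slide": [-0.006, -0.0006, 0], "yaw": 0, "gripper": 0}, {"slide": [-0.011, -0.0011, 0], "yaw": 0, "gripper": 0}, {"slide": [-0.017, -0.0018, 0], "yaw": 0, "gripper": 0}, {"slide": [-0.024, -0.0025, 0], "yaw": 0, "gripper": 0}, {"slide": [-0.031, -0.0032, 0], "yaw": 0, "gripper": 0}, {"slide": [-0.039, -0.0041, 0], "yaw": 0, "gripper": 0}, {"slide": [-0.047, -0.0049, 0], "yaw": 0, "gripper": 0}], "grip_force": 55}}

```text
time_s: 18.15
ee_pos: [0.536, -0.0606, 0.251]
eef_rot: [3.142, 0.0, 1.675]
force: [0.8, -0.2, -2.2]
grip_width: 0.0216
```

Emit:
{"method": "arm_command", "body": {"increments": [{"slide": [-0.01, -0.001, 0], "yaw": 0, "gripper": 0}, {"slide": [-0.021, -0.0022, 0], "yaw": 0, "gripper": 0}, {"slide": [-0.033, -0.0034, 0], "yaw": 0, "gripper": 0}, {"slide": [-0.046, -0.0048, 0], "yaw": 0, "gripper": 0}, {"slide": [-0.06, -0.0063, 0], "yaw": 0, "gripper": 0}, {"slide": [-0.073, -0.0076, 0], "yaw": 0, "gripper": 0}, {"slide": [-0.083, -0.0087, 0], "yaw": 0, "gripper": 0}, {"slide": [-0.088, -0.0092, 0], "yaw": 0, "gripper": 0}], "grip_force": 55}}

```text
time_s: 19.15
ee_pos: [0.4481, -0.0698, 0.2511]
eef_rot: [3.141, 0.0, 1.675]
force: [0.3, 0.3, -1.4]
grip_width: 0.0215
```

```bash
python3 - <<'E'
from h import *
o=readout.get_obs();print(o['time_s'],fork(o),o['force'])
S=cam('scene');T=cam('top')
mos([(S,(230,120,340,250),3.5),(T,(290,170,390,290),3.5)],'s.png')
E
```

```text
19.15 (array([ 0.44808757, -0.06984955,  0.16510679]), np.float64(0.10390899419300004)) [ 0.33328366  0.2678961  -1.36250141]
(455, 743, 3)
```

View pics/s.png

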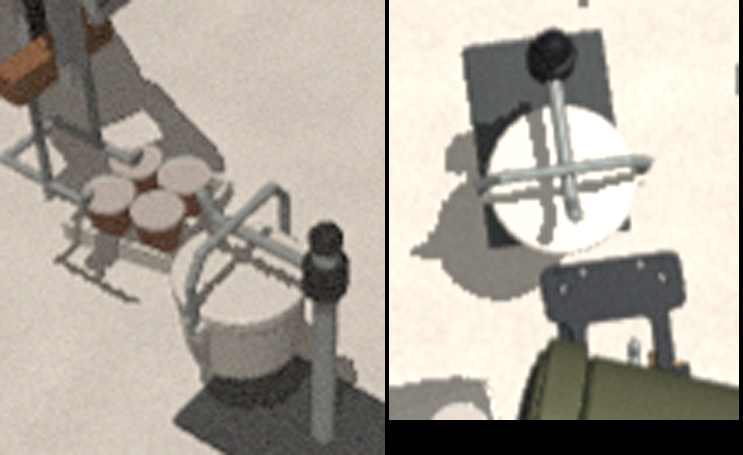

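The tub hangs level on the hook: the bar crosses it at (565,170) in the right crop and the fork is clear. I return the fork to its old free spot.

Emit:
{"method": "arm_command", "body": {"increments": [{"slide": [0, -0.01, 0], "yaw": -0.01, "gripper": 0}, {"slide": [0.002, -0.035, 0], "yaw": -0.03, "gripper": 0}, {"slide": [0.005, -0.07, 0], "yaw": -0.06, "gripper": 0}, {"slide": [0.015, -0.11, 0], "yaw": -0.1, "gripper": 0}, {"slide": [0.03, -0.15, 0], "yaw": -0.135, "gripper": 0}, {"slide": [0.05, -0.18, 0], "yaw": -0.165, "gripper": 0}, {"slide": [0.064, -0.198, 0], "yaw": -0.179, "gripper": 0}, {"slide": [0.067, -0.2027, 0], "yaw": -0.179, "gripper": 0}], "grip_force": 55}}

```text
time_s: 20.25
ee_pos: [0.5158, -0.2737, 0.25]
eef_rot: [-3.14, -0.001, 1.495]
force: [-0.4, 1.0, -1.6]
grip_width: 0.0218
```

Emit:
{"method": "arm_command", "body": {"increments": [{"slide": [0, 0, -0.015], "yaw": 0, "gripper": 0}, {"slide": [0, 0, -0.04], "yaw": 0, "gripper": 0}, {"slide": [0, 0, -0.07], "yaw": 0, "gripper": 0}, {"slide": [0, 0, -0.1], "yaw": 0, "gripper": 0}, {"slide": [0, 0, -0.125], "yaw": 0, "gripper": 0}, {"slide": [0, 0, -0.143], "yaw": 0, "gripper": 0}, {"slide": [0, 0, -0.155], "yaw": 0, "gripper": 0}, {"slide": [0, 0, -0.16], "yaw": 0, "gripper": 0}], "grip_force": 55}}

```text
time_s: 21.25
ee_pos: [0.5155, -0.2723, 0.0906]
eef_rot: [-3.141, -0.0, 1.496]
force: [-0.7, -0.5, -1.2]
grip_width: 0.0216
```

Emit:
{"method": "arm_command", "body": {"increments": [{"slide": [0, 0, -0.002], "yaw": 0, "gripper": 0}, {"slide": [0, 0, -0.003], "yaw": 0, "gripper": 0}, {"slide": [0, 0, -0.004], "yaw": 0, "gripper": 0}, {"slide": [0, 0, -0.005], "yaw": 0, "gripper": 0}, {"slide": [0, 0, -0.005], "yaw": 0, "gripper": 0}, {"slide": [0, 0, -0.005], "yaw": 0, "gripper": 0}], "grip_force": 55}}

```text
time_s: 22.0
ee_pos: [0.5157, -0.2725, 0.0861]
eef_rot: [3.141, 0.0, 1.496]
force: [0.5, 0.1, -1.4]
grip_width: 0.0216
```

Emit:
{"method": "arm_command", "body": {"increments": [{"slide": [0, 0, -0.0005], "yaw": 0, "gripper": 0}, {"slide": [0, 0, -0.0007], "yaw": 0, "gripper": 0}, {"slide": [0, 0, -0.0007], "yaw": 0, "gripper": 0.3}, {"slide": [0, 0, -0.0007], "yaw": 0, "gripper": 0.4}, {"slide": [0, 0, -0.0007], "yaw": 0, "gripper": 0.6}, {"slide": [0, 0, -0.0007], "yaw": 0, "gripper": 0.8}, {"slide": [0, 0, -0.0007], "yaw": 0, "gripper": 1}, {"slide": [0, 0, -0.0007], "yaw": 0, "gripper": 1}], "grip_force": 20}}

```text
time_s: 23.0
ee_pos: [0.5156, -0.2725, 0.0852]
eef_rot: [-3.142, -0.0, 1.496]
force: [-0.0, 0.2, 0.7]
grip_width: 0.0741
```

Emit:
{"method": "arm_command", "body": {"increments": [{"slide": [0, 0, 0], "yaw": 0, "gripper": 1}, {"slide": [0, 0, 0.01], "yaw": 0, "gripper": 1}, {"slide": [0, 0, 0.035], "yaw": 0, "gripper": 1}, {"slide": [0, 0, 0.065], "yaw": 0, "gripper": 1}, {"slide": [0, 0, 0.1], "yaw": 0, "gripper": 1}, {"slide": [0, 0, 0.13], "yaw": 0, "gripper": 1}, {"slide": [0, 0, 0.15], "yaw": 0, "gripper": 1}, {"slide": [0, 0, 0.15], "yaw": 0, "gripper": 1}], "grip_force": 20}}

```text
time_s: 24.0
ee_pos: [0.516, -0.2727, 0.2371]
eef_rot: [3.139, 0.002, 1.496]
force: [0.3, -0.5, 0.4]
grip_width: 0.094
```

Emit:
{"method": "arm_command", "body": {"increments": [{"slide": [-0.02, -0.02, 0], "yaw": 0, "gripper": 1}, {"slide": [-0.05, -0.05, 0], "yaw": 0, "gripper": 1}, {"slide": [-0.09, -0.09, 0], "yaw": 0, "gripper": 1}, {"slide": [-0.13, -0.13, 0], "yaw": 0, "gripper": 1}, {"slide": [-0.16, -0.16, 0], "yaw": 0, "gripper": 1}, {"slide": [-0.18, -0.18, 0], "yaw": 0, "gripper": 1}, {"slide": [-0.18, -0.18, 0], "yaw": 0, "gripper": 1}, {"slide": [-0.18, -0.18, 0], "yaw": 0, "gripper": 1}], "grip_force": 20}}

```text
time_s: 25.0
ee_pos: [0.336, -0.4519, 0.2347]
eef_rot: [-3.141, -0.001, 1.496]
force: [0.3, 0.2, 0.4]
grip_width: 0.0938
```

```bash
python3 - <<'E'
from h import *
o=readout.get_obs();print(o['time_s'],o['ee_pos'],o['force'])
S=cam('scene');T=cam('top')
a=S['color'].astype(int);b=cam('scene')['color'].astype(int);print('tub change between frames',abs(a-b)[150:240,270:330].mean(),abs(a-b)[300:390,100:200].mean())
l=np.vstack([cv2.resize(S['color'][110:310,150:420],(540,400)),])
r=cv2.resize(T['color'][120:330,180:480],(540,378))
im=np.vstack([l,r]);im=cv2.resize(im,(416,599));cv2.imwrite('pics/z.png',np.clip(im*1.6,0,255).astype(np.uint8)[...,::-1])
E
```

```text
25.0 [ 0.33596943 -0.4518703   0.23467243] [0.33270246 0.23469708 0.35388708]
tub change between frames 2.539135802469136 2.0034444444444444
```

View pics/z.png

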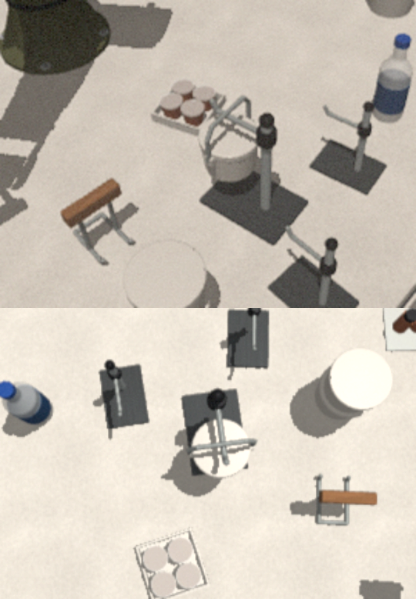

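The tub hangs on the big stand's hook and the fork stands upright at (348,497), with the bystanders in place. I check stillness over a second before handing in.

```bash
python3 - <<'E'
from h import *
f=lambda: np.mean([cv2.GaussianBlur(cam('scene')['color'],(0,0),1).astype(float) for _ in range(3)],0)
F=[f() for _ in range(8)]
d=[abs(x-F[0]) for x in F[1:]]
print('tub',[round(x[150:240,270:330].max(),1) for x in d],'bare',[round(x[300:390,100:190].max(),1) for x in d])
print('from first to last',(F[-1]-F[0])[150:240,270:330].std(),(F[-1]-F[0])[300:390,100:160].std())
print(job.hand_in())
E
```

```text
tub [np.float64(2.7), np.float64(3.7), np.float64(3.0), np.float64(3.3), np.float64(3.0), np.float64(3.0), np.float64(3.0)] bare [np.float64(1.7), np.float64(1.7), np.float64(1.7), np.float64(1.7), np.float64(2.0), np.float64(2.0), np.float64(2.0)]
from first to last 0.5476082125399754 0.4404257033438941
the job is handed in; nothing more can be done
None
```

The job is done and handed in at about 26 s. I picked up the tub by its handle with the fork and hung it on the hook of the large stand. I then stood the fork back at its old spot, let go and drew the arm clear.

- **Tub:** The last pictures show it hanging level on the hook. Over about a second its image changed by close to camera noise (0.55 against 0.44 on bare table), so I take it to be still. While I lowered the tub, the wrist force went back to the fork's weight alone, and it stayed there as I backed the fork out.
- **Fork:** It stands upright on the table with nothing touching it.
- **Bystanders:** The bottle, the tray and the stack look unmoved by eye; I did not measure them again.
- **Disagreements:** My first automatic fits of the tub's lid and of the hook's height failed or were noisy. I used hand-read edges instead, which put the hook's axis at about 0.190 m. One move call was refused as invalid input because I had left out "yaw"; nothing moved, and I sent it again with "yaw" included.

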